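# Load the shaker: each conical flask into the clamp of its size

### The job

Load the orbital shaker: take the four capped conical flasks out of the tray one after another and stand each one upright, right down on the base plate of the clamp made for its size, smallest flask in the smallest clamp up to largest in the largest. Set the flasks down without dropping or tipping them, and leave the beaker and the brown bottle standing where they are in the tray.

Things in the scene. Friction and masses are not known exactly. Their poses are not given: they have to be found in the camera images.
- flask_25: The smallest of four capped conical (Erlenmeyer) flasks: milky white cone, flat round base 42 mm across, 72 mm tall overall, on top a black ribbed screw cap 24 mm across and 20 mm high, by which it is gripped (the neck below is narrower). Starts upright in the pale green tray, base 4 mm above the bench. Yaw has no meaning. Origin: centre of its underside, z up.
- flask_50: The second smallest of four capped conical (Erlenmeyer) flasks: milky white cone, flat round base 52 mm across, 90 mm tall overall, on top a black ribbed screw cap 28 mm across and 22 mm high, by which it is gripped (the neck below is narrower). Starts upright in the pale green tray, base 4 mm above the bench. Yaw has no meaning. Origin: centre of its underside, z up.
- flask_125: The second largest of four capped conical (Erlenmeyer) flasks: milky white cone, flat round base 68 mm across, 116 mm tall overall, on top a black ribbed screw cap 34 mm across and 24 mm high, by which it is gripped (the neck below is narrower). Starts upright in the pale green tray, base 4 mm above the bench. Yaw has no meaning. Origin: centre of its underside, z up.
- flask_250: The largest of four capped conical (Erlenmeyer) flasks: milky white cone, flat round base 85 mm across, 144 mm tall overall, on top a black ribbed screw cap 40 mm across and 26 mm high, by which it is gripped (the neck below is narrower). Starts upright in the pale green tray, base 4 mm above the bench. Yaw has no meaning. Origin: centre of its underside, z up.
- clamp_25: The smallest of four steel flask clamps, for the 42 mm flask: round base plate 3 mm thick and four upright arms 24 mm high, 50 mm apart face to face, the last 8 mm leaning outward as lead-in (5 mm more all round). Its underside is on the shaker platform, 80 mm above the bench; arms on the diagonals of its x and y. Origin: centre of its underside, z up.
- clamp_50: The second smallest of four steel flask clamps, for the 52 mm flask: round base plate 3 mm thick and four upright arms 28 mm high, 60 mm apart face to face, the last 8 mm leaning outward as lead-in (5 mm more all round). On the platform, 80 mm above the bench. The clamps stand in a square, 115 mm between neighbours, any one at any corner. Origin: centre of its underside, z up.
- clamp_125: The second largest of four steel flask clamps, for the 68 mm flask: round base plate 3 mm thick and four upright arms 34 mm high, 76 mm apart face to face, the last 8 mm leaning outward as lead-in (5 mm more all round). On the 240 mm square aluminium platform, 80 mm above the bench, of a white orbital shaker fixed left or right of the tray. Origin: centre of its underside, z up.
- clamp_250: The largest of four steel flask clamps, for the 85 mm flask: round base plate 3 mm thick and four upright arms 40 mm high, 93 mm apart face to face, the last 8 mm leaning outward as lead-in (5 mm more all round). On the platform, 80 mm above the bench; a flask in it stands 3 mm above its origin. Origin: centre of its underside, z up.
- beaker: Open milky white beaker, 58 mm across and 78 mm tall, standing in the tray among the flasks; stays where it is. Origin: centre of its underside, z up.
- reagent_bottle: Brown straight-sided reagent bottle, 52 mm across, 102 mm tall, black cap 28 mm across, standing in the tray among the flasks; stays where it is. Origin: centre of its underside, z up. The fixed tray is 272 by 385 mm, rim 28 mm high; its six vessels stand in two rows of three, 108 mm between centres give or take 12 mm.

How it is judged (in metres and radians):
At the end, for the whole second after the job is handed in: Each flask stands upright (within 0.1 rad) in the clamp of its size, centred within 8 mm, its base 0 to 8 mm above the clamp's underside, at rest and released; beaker and reagent bottle upright (within 0.2 rad) and within 25 mm of their starts (horizontal distance between flask_25 and clamp_25 below 0.008 m and z of flask_25 in the frame of clamp_25 between 0 and 0.008 m and angle between each of flask_25, flask_50, flask_125, flask_250's own z axis and vertical below 0.1 rad and linear speed of each of flask_25, flask_50, flask_125, flask_250 below 0.02 m/s and contact force between each of flask_25, flask_50, flask_125, flask_250 and the fingers below 0.1 N and horizontal distance between flask_50 and clamp_50 below 0.008 m and z of flask_50 in the frame of clamp_50 between 0 and 0.008 m and horizontal distance between flask_125 and clamp_125 below 0.008 m and z of flask_125 in the frame of clamp_125 between 0 and 0.008 m and horizontal distance between flask_250 and clamp_250 below 0.008 m and z of flask_250 in the frame of clamp_250 between 0 and 0.008 m and distance of each of beaker, reagent_bottle from where it was at the start of the episode below 0.025 m and angle between each of beaker, reagent_bottle's own z axis and vertical below 0.2 rad); the robot touches nothing.
It fails at once if a flask is dropped or thrown: it moves faster than 0.6 m/s (a fall of about 2 cm) with no finger on it ((linear speed of flask_25 above 0.6 m/s and contact force between flask_25 and the fingers below 0.05 N) or (linear speed of flask_50 above 0.6 m/s and contact force between flask_50 and the fingers below 0.05 N) or (linear speed of flask_125 above 0.6 m/s and contact force between flask_125 and the fingers below 0.05 N) or (linear speed of flask_250 above 0.6 m/s and contact force between flask_250 and the fingers below 0.05 N)).
It fails at once if a flask is tipped more than 40 degrees (angle between any of flask_25, flask_50, flask_125, flask_250's own z axis and vertical above 0.7 rad).
It fails at once if the beaker or the reagent bottle is shoved more than 25 mm or tipped more than 0.2 rad (distance of any of beaker, reagent_bottle from where it was at the start of the episode above 0.025 m or angle between any of beaker, reagent_bottle's own z axis and vertical above 0.2 rad).
It also fails if it takes over 120 s, if anything falls off the work surface, if the arm or the gripper's body presses on something with over 40 N, if the wrist force passes 120 N, or if a joint passes its speed limit or range.

### The arm

A 6-joint arm with a two-finger parallel gripper is mounted at the origin on the work surface. World frame = base frame: x ahead of the robot, y to its left, z up, the work surface at z = 0. Lengths are in mm, angles in rad, forces in N, time in s.
With the tool pointing down it reaches from about 350 to 775 mm from the base axis. Payload 7.3 kg.
Tool frame: the origin (TCP) lies on the centre line of the jaws, within the pads' length; the fingertips stand bot.tip_reach ahead of it and the grasp point (between the pads) lies 6 mm ahead of it (bot.tip_reach is the distance from the TCP to the fingertips, in mm); z points along the fingers, y is the direction in which the jaws open and shut (so a half turn about z gives the same grasp; the last joint's range is limited). The gripper opens to 92 mm and grips with 3 to 60 N. Pads are 19 mm wide; open, the fingers measure 130 mm over their backs; the gripper's body (75 mm by 190 mm) begins 47 mm behind the grasp point.
Start: joints at [1.086, 0.342, 1.524, -0, 1.275, -0.146], TCP at [174.472, 495.179, 251.741] pointing down, gripper open.
Joint ranges: [-2.53, 2.53], [-0.77, 2.02], [0.04, 2.7], [-1, 4.14], [0.28, 2.66], [-3.11, 3.11]. Speed limits (rad/s): [2.57, 2.57, 3.14, 3.14, 3.14, 3.14].

### API

Orientations are given as [roll, pitch, yaw] about the fixed x, y, z axes, in that order (R = Rz(yaw) Ry(pitch) Rx(roll)).
In Python, from plant import bot gives the robot as it stands.
- The arm moves only by the tool step_arm, never from a script. Its argument "deltas" is a list of rows, each a list of 6 numbers: the shift along the tool's x, y, z in mm, then the turn, a rotation vector about the tool's x, y, z in rad. A call has 1 to 5 rows; each row is the pose to reach, as a shift and turn from the pose commanded when the call began, along the tool's axes at that moment; what a row does not reach only later rows make up. A row lasts 1/12 s, in which the tool goes at most 41.7 mm and 7.16 degrees, less where a joint would pass 70% of its speed; a pose out of reach is approached as far as the arm can. A call with a gripper value outside its range is refused whole. "fingers" is the finger opening in mm, from 0 to 91.8, set as the call begins (left out, the last holds). The fingers move at their own pace and stop on an object; the grip force is fixed at half the most. Time passes only in rows, so rows that repeat a pose let the fingers close. It gives the time, the measured TCP pose, the force and the opening at its end, in the units of the state.
- bot.get_obs(): the state, without advancing time (a new reading comes with each control period).
- bot.capture(name): name is "side" or "top" or "wrist"; returns a dict with "color" (384x512x3 uint8, red, green, blue), "fx", "fy", "cx", "cy" (pixels), "R" (3x3) and "t" (3): a world point X has camera coordinates R X + t. Camera axes: x right, y down, z forward; pixel columns grow to the right and rows downward; lengths in mm; the calibration is good to about 2 mm. The wrist camera is an equidistant fisheye: a pixel r from the principal point sees the ray r / f radians off the axis. A picture is of the moment at which its call begins. There is no depth.
- bot.close_job(): hands the job in, once; it reports no verdict.
Trained networks look in a picture, given as the dict that the camera call returned (one of the last four; its "shot" number tells which), for a name from the list of things; names that differ only in an ending like _2 or _b are one class to them, and where a whole thing is asked for, a point or a joint stands for the part that bears it (a point fixed in the world has none). Each returns a list of dicts, best first, with "p" (0 to 1); they miss things now and then, are a little off and sometimes report something else, mostly with a low value. They report only what shows in the picture. A call takes as long as a camera call.
- bot.boxes_of(query, picture): "rect" ([centre column, centre row, width, height] in pixels, round what is visible of it).
The state is a dict: "time": time; "joint_positions": joint angles; "dq": joint speeds; "tau": joint torques, N m; "tool_pos": TCP position; "tcp_rot": TCP orientation; "contact_force": force on the tool from outside, world axes, zero at the start; "moment": the same for the moment, N m; "grip_width": finger opening in mm.
Only numpy, scipy, OpenCV 4.12 (cv2) and the standard library are available. Lean on these libraries where they do the work, as an engineer would, in place of code of your own. Each camera call takes 0.05 s, during which the arm holds its last target. There are 200 camera calls.

## Working session

There is one attempt and no reset: what is moved stays moved. The work goes in short steps, Python scripts to look and compute and a tool call to move; the robot and the scene stay as the last step left them, time stands still between calls to the robot, and variables do not carry over. Pictures are saved under pics/ and viewed, about 12 in all and at most 16, crops included, and the job is handed in when it is done.

Besides the shell and the picture viewer there is one more tool, called after ">>>" as name(argument=value, ...) on one line, values as JSON. step_arm: Moves the arm, as the interface text tells. Its arguments: {"type":"object","properties":{"deltas":{"type":"array"},"fingers":{"type":"number"}},"required":["deltas"]}

```bash
mkdir -p pics; ls; python3 - <<'E'
from plant import bot
import cv2,numpy as np
print(bot.get_obs(), bot.tip_reach)
ims=[]
for n in ["top","side"]:
    c=bot.capture(n); ims.append(c["color"])
    print(n,c["fx"],c["fy"],c["cx"],c["cy"],np.round(c["R"],4).tolist(),np.round(c["t"],1))
    for q in ["flask_25","flask_50","flask_125","flask_250","clamp_25","clamp_50","clamp_125","clamp_250","beaker","reagent_bottle"]:
        print(q,[(np.round(d["rect"],1).tolist(),round(d["p"],2)) for d in bot.boxes_of(q,c)[:3]])
    cv2.imwrite(f"pics/{n}0.png",cv2.resize(c["color"][:,:,::-1],(800,600)))
E
```

```text
pics
{'time': 0.0, 'joint_positions': array([ 1.08600744e+00,  3.42688894e-01,  1.52501581e+00, -8.90939605e-06,
        1.27535097e+00, -1.46022445e-01]), 'dq': array([-0.00023538,  0.00035056,  0.00017152,  0.00029524, -0.00042149,
       -0.0006503 ]), 'tau': array([-3.04554296e-04, -4.31236446e+01, -2.44223696e+01,  7.18862540e-02,
        5.56028215e-02, -1.12452753e-04]), 'tool_pos': array([174.29472627, 494.84582305, 251.06289435]), 'tcp_rot': array([-3.14014397e+00, -2.04445886e-04,  2.80282867e+00]), 'contact_force': array([ 0.22091508,  0.83169948, -0.51107893]), 'moment': array([0.015936  , 0.04089608, 0.03405189]), 'grip_width': 91.78093107209988} 25.0
top 369.34318290304424 369.34318290304424 260.18719837770374 192.88733562274908 [[0.0026, -1.0, -0.0076], [-0.9954, -0.0019, -0.0955], [0.0955, 0.0078, -0.9954]] [-22.8 539.9 983.6]
flask_25 [([375.5, 222.6, 36.3, 28.0], 0.87), ([292.1, 192.9, 23.8, 26.5], 0.77), ([328.7, 187.4, 17.4, 19.6], 0.75)]
flask_50 [([375.5, 222.6, 36.3, 28.0], 0.87), ([292.1, 192.9, 23.8, 26.5], 0.77), ([328.7, 187.4, 17.4, 19.6], 0.75)]
flask_125
[... 1393 characters left out ...]
255.9, 17.9, 43.6], 0.92), ([275.7, 297.1, 49.4, 79.1], 0.82), ([283.0, 222.2, 31.3, 51.5], 0.75)]
clamp_25 [([255.1, 125.1, 28.9, 23.2], 0.92), ([265.9, 147.4, 25.2, 19.1], 0.85), ([223.1, 153.8, 37.6, 33.9], 0.8)]
clamp_50 [([255.1, 125.1, 28.9, 23.2], 0.92), ([265.9, 147.4, 25.2, 19.1], 0.85), ([223.1, 153.8, 37.6, 33.9], 0.8)]
clamp_125 [([255.1, 125.1, 28.9, 23.2], 0.92), ([265.9, 147.4, 25.2, 19.1], 0.85), ([223.1, 153.8, 37.6, 33.9], 0.8)]
clamp_250 [([255.1, 125.1, 28.9, 23.2], 0.92), ([265.9, 147.4, 25.2, 19.1], 0.85), ([223.1, 153.8, 37.6, 33.9], 0.8)]
beaker [([256.7, 268.4, 26.2, 42.9], 0.78)]
reagent_bottle [([235.7, 235.0, 23.6, 51.3], 0.71), ([327.6, 297.5, 23.5, 35.3], 0.58)]
```

View pics/top0.png

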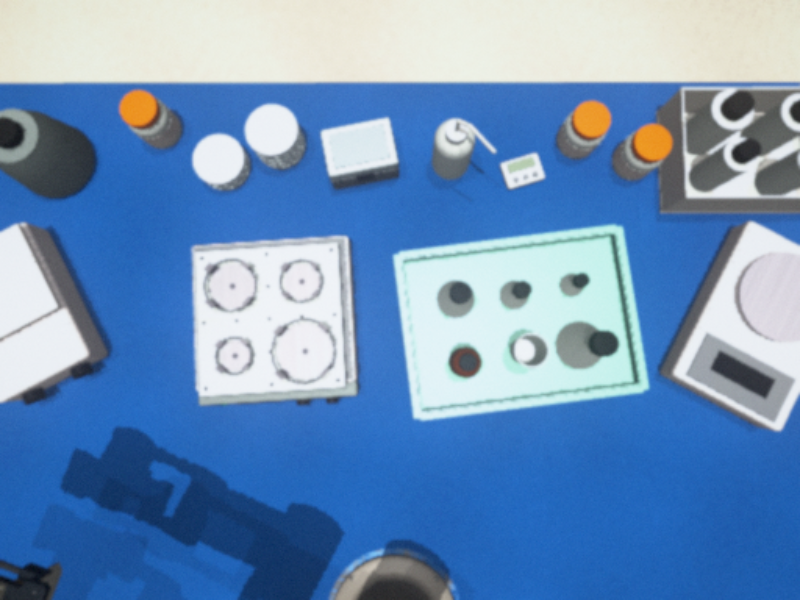

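View pics/side0.png

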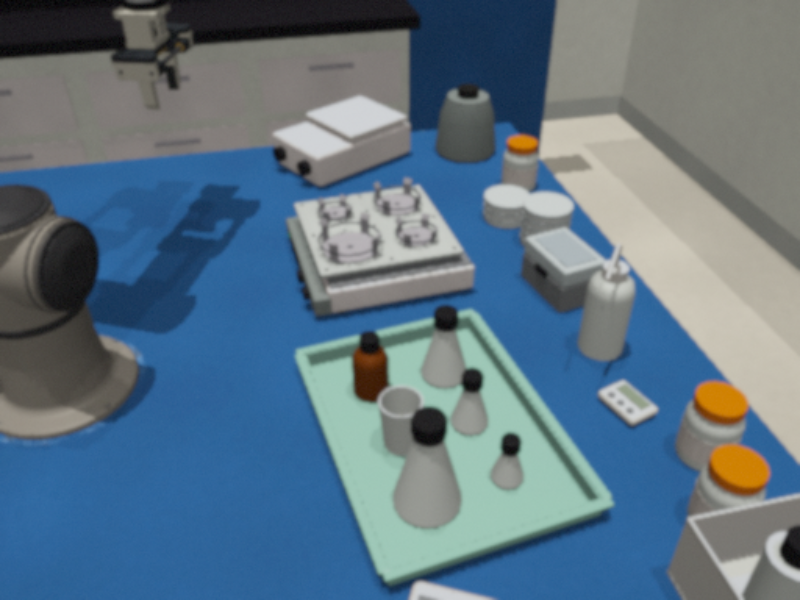

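The top view shows the shaker to the left of the tray. In 800x600 pixels, the clamps are at 125 (231,285), 50 (301,280), 25 (235,355) and 250 (304,351). The caps are at 125 (460,293), 50 (521,291), 25 (581,281) and 250 (603,343), with the bottle at (464,361) and the beaker at (525,349). The side view shows the same layout.

Next I'll fit positions with both views jointly.

```bash
cat > h.py <<'E'
from plant import bot
import numpy as np, cv2
from scipy.optimize import least_squares
a=np.linspace(0,2*np.pi,40,endpoint=False)
ring=lambda r,z:np.c_[r*np.cos(a),r*np.sin(a),0*a+z]
FL={25:(42,72,24,20),50:(52,90,28,22),125:(68,116,34,24),250:(85,144,40,26)}
CL={25:(50,24),50:(60,28),125:(76,34),250:(93,40)}
def proj(c,P):
    q=P@np.array(c["R"]).T+c["t"]; return np.c_[c["fx"]*q[:,0]/q[:,2]+c["cx"],c["fy"]*q[:,1]/q[:,2]+c["cy"]]
def bbox(p): lo,hi=p.min(0),p.max(0); return np.r_[(lo+hi)/2,hi-lo]
def ray(c,uv,z):
    R=np.array(c["R"]);o=-R.T@c["t"];d=R.T@np.r_[(uv[0]-c["cx"])/c["fx"],(uv[1]-c["cy"])/c["fy"],1]
    return o+d*(z-o[2])/d[2]
def cap(c,uv,w=11,thr=75):
    """centroid of the dark cap near uv"""
    u,v=np.round(uv).astype(int); g=c["color"].max(2)[v-w:v+w+1,u-w:u+w+1]
    n,l,s,m=cv2.connectedComponentsWithStats((g<thr).astype(np.uint8))
    if n<2: return None
    k=min(range(1,n),key=lambda i:np.hypot(*(m[i]-w))-0.05*s[i,4]); return m[k]+[u-w,v-w],s[k,4]
E
python3 - <<'E'
from h import *
T,S=bot.capture("top"),bot.capture("side")
guess={25:((581,281),(511,445)),50:((521,291),(472,381)),125:((460,293),(445,320)),250:((603,343),(429,425))}
fb=[[np.array(d["rect"]) for d in bot.boxes_of("flask_25",c)] for c in (T,S)]
cb=[[np.array(d["rect"]) for d in bot.boxes_of("clamp_25",c)] for c in (T,S)]
for k,(D,H,d,h) in FL.items():
    g=[np.array(x)*.64 for x in guess[k]]
    cs=[cap(c,x,int(6+d/4)) for c,x in zip((T,S),g)]
    P0=ray(T,g[0],4+H-h/2)[:2]
    f=lambda X:np.concatenate([proj(c,X[None])[0]-m[0] for c,m in zip((T,S),cs)])
    r=least_squares(f,np.r_[P0,4+H-h/2])
    zc=4+H-h/2
    M=np.r_[ring(D/2,4),ring(d/2,4+H),ring(d/2,4+H-h)]
    out=[]
    for c,B in zip((T,S),fb):
        pr=bbox(proj(c,M+np.r_[P0,0])); b=min(B,key=lambda b:np.hypot(*(b-pr)[:2])); out.append(b)
    q=least_squares(lambda X:np.concatenate([bbox(proj(c,M+np.r_[X,0]))-b for c,b in zip((T,S),out)]),P0,loss="soft_l1")
    print(k,"tri",r.x.round(1),"expect z",zc,"areas",[m[1] for m in cs],"rays",[ray(c,m[0],zc)[:2].round(1) for c,m in zip((T,S),cs)],"box",q.x.round(1),q.fun.round(1))
# clamps
C0={25:(235,355),50:(301,280),125:(231,285),250:(304,351)}
def model(k,p,yaw):
    w,h=CL[k];an=yaw+np.pi/4+np.arange(4)*np.pi/2
    A=[np.c_[(w/2+e)*np.cos(an),(w/2+e)*np.sin(an),0*an+z] for e,z in((0,80),(0,80+h-8),(6,80+h))]
    return np.r_[ring(w/2-2,83),*A]+np.r_[p,0]
P={k:ray(T,np.array(v)*.64,83)[:2] for k,v in C0.items()}
print({k:v.round(1) for k,v in P.items()})
cen=sum(P.values())/4
s=57.5; corner={125:(s,s),50:(s,-s),25:(-s,s),250:(-s,-s)}
def pos(X,k): c_,s_=np.cos(X[2]),np.sin(X[2]);x,y=corner[k];return X[:2]+[c_*x-s_*y,s_*x+c_*y]
m={}
for k in CL:
    for i,(c,B) in enumerate(zip((T,S),cb)):
        pr=bbox(proj(c,model(k,P[k],0)));b=min(B,key=lambda b:np.hypot(*(b-pr)[:2]))
        if np.hypot(*(b-pr)[:2])<14:m[k,i]=b
cams=(T,S)
for use in ((0,1),(0,),(1,)):
    f=lambda X:np.concatenate([(bbox(proj(cams[i],model(k,pos(X,k),X[2])))-b)[:2] for (k,i),b in m.items() if i in use])
    r=least_squares(f,np.r_[cen,0.],loss="soft_l1");print(use,r.x.round(3),r.fun.round(1),{k:pos(r.x,k).round(1) for k in CL})
E
```

```text
25 tri [ 572.4 -318.2   68.9] expect z 66.0 areas [np.int32(2), np.int32(124)] rays [array([ 574.6, -319.5]), array([ 572.6, -315.7])] box [ 575.3 -317. ] [-0.1 -1.9  3.  -0.1 -0.8  0.3  0.3  2.7]Traceback (most recent call last):
  File "<stdin>", line 11, in <module>
    return func(*args, **kwargs)
    vector_fun = VectorFunction(
        fun_wrapped,
    ...<6 lines>...
        workers=workers
    )
    self._update_fun()
    ~~~~~~~~~~~~~~~~^^
    self.f = self.fun_wrapped(xp_copy(self.x))
             ~~~~~~~~~~~~~~~~^^^^^^^^^^^^^^^^^
    return np.atleast_1d(self.fun(x))
                         ~~~~~~~~^^^
    return self.f(x, *self.args, **self.kwargs)
           ~~~~~~^^^^^^^^^^^^^^^^^^^^^^^^^^^^^^
  File "<stdin>", line 10, in <lambda>
TypeError: 'NoneType' object is not subscriptable
```

```bash
sed -i 's/(g<thr)/(g<int(g.min())+35)/' h.py
cat > m.py <<'E'
from h import *
T,S=bot.capture("top"),bot.capture("side")
guess={25:((581,281),(511,445)),50:((521,291),(472,381)),125:((460,293),(445,320)),250:((603,343),(429,425))}
fb=[[np.array(d["rect"]) for d in bot.boxes_of("flask_25",c)] for c in (T,S)]
cb=[[np.array(d["rect"]) for d in bot.boxes_of("clamp_25",c)] for c in (T,S)]
for k,(D,H,d,h) in FL.items():
    g=[np.array(x)*.64 for x in guess[k]]
    cs=[cap(c,x,int(6+d/4)) for c,x in zip((T,S),g)]
    zc=4+H-h/2
    P0=ray(T,g[0],zc)[:2]
    f=lambda X:np.concatenate([proj(c,X[None])[0]-m[0] for c,m in zip((T,S),cs)])
    r=least_squares(f,np.r_[P0,zc])
    M=np.r_[ring(D/2,4),ring(d/2,4+H),ring(d/2,4+H-h)]
    out=[]
    for c,B in zip((T,S),fb):
        pr=bbox(proj(c,M+np.r_[P0,0])); b=min(B,key=lambda b:np.hypot(*(b-pr)[:2])); out.append(b)
    q=least_squares(lambda X:np.concatenate([bbox(proj(c,M+np.r_[X,0]))-b for c,b in zip((T,S),out)]),P0,loss="soft_l1")
    print(k,"tri",r.x.round(1),"expect z",zc,"areas",[int(m[1]) for m in cs],"rays",[ray(c,m[0],zc)[:2].round(1).tolist() for c,m in zip((T,S),cs)],"box",q.x.round(1),q.fun.round(1))
C0={25:(235,355),50:(301,280),125:(231,285),250:(304,351)}
def model(k,p,yaw):
    w,h=CL[k];an=yaw+np.pi/4+np.arange(4)*np.pi/2
    A=[np.c_[(w/2+e)*np.cos(an),(w/2+e)*np.sin(an),0*an+z] for e,z in((0,80),(0,80+h-8),(6,80+h))]
    return np.r_[ring(w/2-2,83),*A]+np.r_[p,0]
P={k:ray(T,np.array(v)*.64,83)[:2] for k,v in C0.items()}
print({k:v.round(1).tolist() for k,v in P.items()})
cen=sum(P.values())/4
s=57.5; corner={125:(s,s),50:(s,-s),25:(-s,s),250:(-s,-s)}
def pos(X,k): c_,s_=np.cos(X[2]),np.sin(X[2]);x,y=corner[k];return X[:2]+[c_*x-s_*y,s_*x+c_*y]
m={}
for k in CL:
    for i,(c,B) in enumerate(zip((T,S),cb)):
        pr=bbox(proj(c,model(k,P[k],0)));b=min(B,key=lambda b:np.hypot(*(b-pr)[:2]))
        if np.hypot(*(b-pr)[:2])<14:m[k,i]=b
print(list(m))
cams=(T,S)
for use in ((0,1),(0,),(1,)):
    f=lambda X:np.concatenate([(bbox(proj(cams[i],model(k,pos(X,k),X[2])))-b)[:2] for (k,i),b in m.items() if i in use])
    r=least_squares(f,np.r_[cen,0.],loss="soft_l1");print(use,r.x.round(3),r.fun.round(1),{k:pos(r.x,k).round(1).tolist() for k in CL})
E
python3 m.py
```

```text
25 tri [ 573.4 -312.8   62.6] expect z 66.0 areas [65, 93] rays [[572.2, -311.7], [572.5, -315.7]] box [ 572.7 -318.1] [-0.4 -0.8  2.1  0.3 -0.4  0.7 -3.4 -1.6]
50 tri [ 555.2 -210.3   80.4] expect z 83.0 areas [92, 115] rays [[554.4, -209.7], [554.6, -212.9]] box [ 558.3 -209.4] [ 0.3  0.3  0.8 -1.3  0.2 -0.7  3.5  5.2]
125 tri [ 547.3 -107.3  106.1] expect z 108.0 areas [157, 161] rays [[546.5, -107.1], [547.1, -109.7]] box [ 545.9 -111.3] [-0.7  0.9 -1.2 -3.3  0.8  0.3  1.   3.1]
250 tri [ 465.9 -324.6  132.2] expect z 135.0 areas [228, 385] rays [[465.8, -323.7], [465.2, -327.2]] box [ 467.4 -323.5] [-0.3 -3.7  6.1  1.5 -0.8  0.4 -5.9 -0. ]
{25: [445.7, 258.8], 50: [569.7, 153.0], 125: [561.2, 269.0], 250: [452.5, 145.7]}
[(25, 0), (25, 1), (50, 0), (50, 1), (125, 0), (125, 1), (250, 1)]
(0, 1) [5.10291e+02 2.01164e+02 7.60000e-02] [ 0.2 -0.7 -3.1  0.1 -0.1  0.1  0.7 -1.2  0.4 -0.6 -0.5  1.8 -0.4 -1.2] {25: [448.6, 254.1], 50: [572.0, 148.2], 125: [563.2, 262.9], 250: [457.4, 139.4]}
(0,) [5.09339e+02 2.01417e+02 8.30000e-02] [ 0.3 -0.1 -0.4  0.3  0.1 -0.1] {25: [447.3, 253.9], 50: [571.4, 148.9], 125: [561.9, 263.5], 250: [456.8, 139.3]}
(1,) [5.11441e+02 1.98867e+02 5.50000e-02] [-2.2  0.2  1.  -0.5  0.6  2.3 -0.3 -1. ] {25: [450.9, 253.1], 50: [572.0, 144.6], 125: [565.7, 259.5], 250: [457.2, 138.3]}
```

>>> step_arm(deltas=[[-36,-14,-10,0,0,-0.07],[-72,-28,-20,0,0,-0.14],[-108,-42,-30,0,0,-0.21],[-144,-56,-40,0,0,-0.28],[-180,-70,-50,0,0,-0.338]])

```text
time: 2.12
tool_pos: [321.9, 368.0, 302.4]
tcp_rot: [3.141, 0.0, -3.138]
contact_force: [0.7, 0.9, 0.5]
grip_width: 91.5
```

>>> step_arm(deltas=[[-28,-25,0,0,0,0],[-56,-50,0,0,0,0],[-84,-75,0,0,0,0],[-112,-100,0,0,0,0],[-140,-125,0,0,0,0]])

```text
time: 2.53
tool_pos: [462.0, 242.7, 301.9]
tcp_rot: [3.141, 0.0, 3.141]
contact_force: [0.3, 1.0, 0.9]
grip_width: 91.5
```

>>> step_arm(deltas=[[-24,-20,0,0,0,0],[-48,-40,0,0,0,0],[-48,-40,0,0,0,0],[-48,-40,0,0,0,0]])

```text
time: 2.87
tool_pos: [509.6, 203.1, 301.2]
tcp_rot: [3.142, -0.001, 3.138]
contact_force: [-0.4, 0.1, 0.4]
grip_width: 91.9
```

```bash
python3 - <<'E'
from h import *
c=bot.capture("wrist")
print(bot.get_obs()["tool_pos"],c["fx"],c["cx"],c["cy"],np.round(c["R"],3).tolist(),np.round(c["t"],1),"cam at",(-np.array(c["R"]).T@c["t"]).round(1))
for d in bot.boxes_of("clamp_25",c): print(np.round(d["rect"],1),round(d["p"],2))
cv2.imwrite("pics/w1.png",cv2.resize(c["color"][:,:,::-1],(800,600)))
E
```

```text
[508.74174797 203.98438177 301.39024826] 297.3186396354542 247.74010278525384 192.38575667906787 [[0.004, 1.0, -0.0], [0.958, -0.003, 0.288], [0.288, -0.001, -0.958]] [-205.2 -537.4  292.2] cam at [431.1 203.8 434.6]
[297.8 119.9  50.9  49.9] 0.83
[299.6 215.   70.2  68.4] 0.72
[207.3 218.8  53.3  55.4] 0.7
[196.9 125.1  94.2  87.7] 0.64
```

View pics/w1.png

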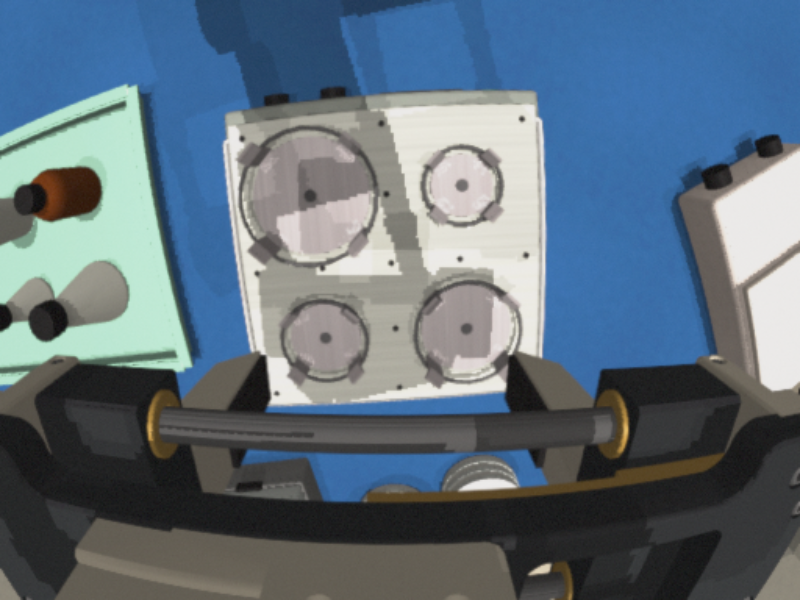

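The wrist view shows all four clamps with a screw dot at each plate centre. In 800x600 pixels: 250 (310,196), 25 (461,185), 125 (466,328) and 50 (325,338).

```bash
cat >> h.py <<'E'
def fray(c,uv,z):
    R=np.array(c["R"]);o=-R.T@c["t"];p=np.array(uv)-[c["cx"],c["cy"]];r=np.hypot(*p);th=r/c["fx"]
    d=R.T@np.r_[np.sin(th)*p/max(r,1e-9),np.cos(th)]
    return o+d*(z-o[2])/d[2]
E
python3 - <<'E'
from h import *
c=bot.capture("wrist"); g=c["color"].astype(float).mean(2)
P={}
for k,uv in {25:(461,185),50:(325,338),125:(466,328),250:(310,196)}.items():
    u,v=np.round(np.array(uv)*.64).astype(int);w=g[v-5:v+6,u-5:u+6]
    wt=np.clip(np.percentile(w,20)-15-w,0,None) if k!=250 else np.clip(np.percentile(w,8)-w,0,None)
    yy,xx=np.mgrid[v-5:v+6,u-5:u+6]
    m=np.r_[(wt*xx).sum(),(wt*yy).sum()]/wt.sum()
    P[k]=fray(c,m,84)[:2]; print(k,m.round(1),np.array(uv)*.64,P[k].round(1))
d=lambda a,b:np.hypot(*(P[a]-P[b])).round(1)
print(d(125,50),d(125,25),d(25,250),d(50,250),d(25,50),d(125,250))
s=57.5; corner={125:(s,s),50:(s,-s),25:(-s,s),250:(-s,-s)}
R=lambda t:np.array([[np.cos(t),-np.sin(t)],[np.sin(t),np.cos(t)]])
r=least_squares(lambda X:np.concatenate([X[:2]+R(X[2])@corner[k]-P[k] for k in P]),[510,200,0])
print(r.x,r.fun.round(1),{k:(r.x[:2]+R(r.x[2])@corner[k]).round(1).tolist() for k in P})
E
```

```text
25 [nan nan] [295.04 118.4 ] [nan nan]
50 [nan nan] [208.   216.32] [nan nan]
125 [nan nan] [298.24 209.92] [nan nan]
250 [196.6 126. ] [198.4  125.44] [453.3 144.4]
nan nan nan nan nan nan<stdin>:8: RuntimeWarning: invalid value encountered in divide
Traceback (most recent call last):
ValueError: Residuals are not finite in the initial point.
```

```bash
python3 - <<'E'
from h import *
c=bot.capture("wrist")
P={k:fray(c,np.array(uv)*.64-.2,83.5)[:2] for k,uv in {25:(461,185),50:(325,338),125:(466,328),250:(310,196)}.items()}
d=lambda a,b:np.hypot(*(P[a]-P[b])).round(1)
print({k:v.round(1).tolist() for k,v in P.items()},d(125,50),d(125,25),d(25,250),d(50,250))
s=57.5; corner={125:(s,s),50:(s,-s),25:(-s,s),250:(-s,-s)}
R=lambda t:np.array([[np.cos(t),-np.sin(t)],[np.sin(t),np.cos(t)]])
r=least_squares(lambda X:np.concatenate([X[:2]+R(X[2])@corner[k]-P[k] for k in P]),[510,200,0])
print(r.x,r.fun.round(1),{k:(r.x[:2]+R(r.x[2])@corner[k]).round(1).tolist() for k in P})
E
```

```text
{25: [444.0, 260.9], 50: [567.2, 154.4], 125: [558.5, 269.3], 250: [452.4, 146.6]} 115.3 114.8 114.7 115.1
[5.05528369e+02 2.07785842e+02 7.22003529e-02] [ 0.   0.  -0.2  0.2  0.2 -0.  -0.1 -0.3] {25: [444.0, 261.0], 50: [567.0, 154.6], 125: [558.7, 269.3], 250: [452.3, 146.3]}
```

Wrist-view distances match the 115 mm square to 0.3 mm, and agree within 2–3 mm with the plate centres read off the top picture. The box fit was biased by the arms, so I'm dropping it. Next is the tray.

>>> step_arm(deltas=[[0,-41,0,0,0,0],[0,-82,0,0,0,0],[0,-123,0,0,0,0],[0,-164,0,0,0,0],[0,-205,0,0,0,0]])

```text
time: 3.48
tool_pos: [507.9, -1.2, 302.2]
tcp_rot: [3.142, 0.001, -3.14]
contact_force: [0.5, -0.5, 0.4]
grip_width: 91.6
```

>>> step_arm(deltas=[[0,-41,0,0,0,0],[0,-82,0,0,0,0],[0,-123,0,0,0,0],[0,-164,0,0,0,0],[0,-205,0,0,0,0]])

```text
time: 3.9
tool_pos: [508.3, -206.5, 302.3]
tcp_rot: [-3.141, 0.001, -3.141]
contact_force: [1.7, 0.2, 0.3]
grip_width: 91.9
```

>>> step_arm(deltas=[[-35,-24,0,0,0,0],[-35,-24,0,0,0,0],[-35,-24,0,0,0,0]], fingers=60)

```text
time: 4.15
tool_pos: [544.2, -230.1, 300.1]
tcp_rot: [3.14, -0.002, 3.141]
contact_force: [-0.3, 0.6, -0.1]
grip_width: 76.1
```

```bash
python3 - <<'E'
from h import *
c=bot.capture("wrist")
print(bot.get_obs()["tool_pos"])
cv2.imwrite("pics/w2.png",cv2.resize(c["color"][:,:,::-1],(800,600)))
E
```

```text
[ 543.66748747 -228.93980567  300.94794839]
```

View pics/w2.png

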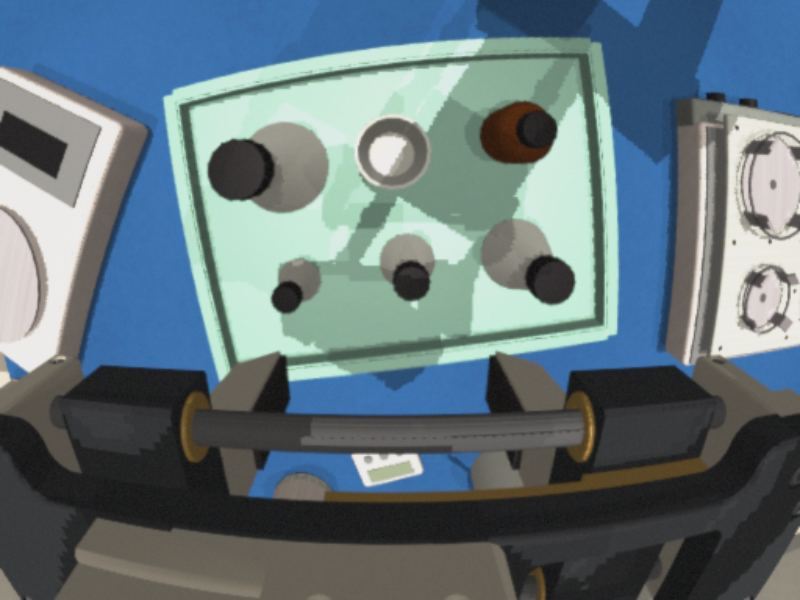

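The wrist view of the tray shows the caps at 25 (287,297), 50 (411,281), 125 (550,280) and 250 (241,169) in 800x600 pixels, all upright.

```bash
python3 - <<'E'
from h import *
c=bot.capture("wrist")
for k,uv in {25:(287,297),50:(411,281),125:(550,280),250:(241,169)}.items():
    D,H,d,h=FL[k]; p=np.array(uv)*.64-.2; m=cap(c,p,int(6+d/3))
    print(k,p,m,[fray(c,q,4+H-h/2+3)[:2].round(1).tolist() for q in (p,m[0])])
print(bot.get_obs()["tool_pos"])
E
```

```text
25 [183.48 189.88] (array([182.96402878, 189.60791367]), np.int32(278)) [[571.7, -311.9], [571.3, -312.6]]
50 [262.84 179.64] (array([261.90625   , 179.98958333]), np.int32(384)) [[553.9, -210.1], [554.3, -211.2]]
125 [351.8 179. ] (array([343.99586777, 173.2768595 ]), np.int32(242)) [[546.1, -106.7], [539.4, -117.1]]
250 [154.04 107.96] (array([167.30046948, 108.31924883]), np.int32(213)) [[464.8, -323.6], [465.9, -309.4]]
[ 543.4112501  -228.37849027  301.67377504]
```

>>> step_arm(deltas=[[-14,-41,0,0,0,0],[-28,-83,0,0,0,0],[-28,-83,40,0,0,0],[-28,-83,80,0,0,0],[-28,-83,120,0,0,0]])

```text
time: 4.67
tool_pos: [571.7, -311.9, 182.1]
tcp_rot: [-3.14, 0.003, -3.141]
contact_force: [1.0, 0.2, -0.5]
grip_width: 60.0
```

>>> step_arm(deltas=[[0,0,30,0,0,0],[0,0,60,0,0,0],[0,0,90,0,0,0],[0,0,106,0,0,0],[0,0,106,0,0,0]])

```text
time: 5.08
tool_pos: [569.6, -309.6, 72.7]
tcp_rot: [3.137, -0.006, -3.14]
contact_force: [-1.0, 1.4, -0.4]
grip_width: 59.9
```

>>> step_arm(deltas=[[0,0,0,0,0,0],[0,0,0,0,0,0],[0,0,0,0,0,0],[0,0,0,0,0,0],[0,0,0,0,0,0]], fingers=15)

```text
time: 5.5
tool_pos: [571.9, -313.1, 77.1]
tcp_rot: [-3.14, 0.002, 3.141]
contact_force: [0.2, 0.3, -0.3]
grip_width: 31.2
```

>>> step_arm(deltas=[[0,0,0,0,0,0],[0,0,0,0,0,0],[0,0,0,0,0,0],[0,0,0,0,0,0],[0,0,0,0,0,0]])

```text
time: 5.92
tool_pos: [571.8, -313.1, 76.4]
tcp_rot: [-3.141, 0.001, 3.141]
contact_force: [-0.2, 0.5, 6.0]
grip_width: 23.7
```

>>> step_arm(deltas=[[0,0,-10,0,0,0],[0,0,-40,0,0,0],[0,0,-80,0,0,0],[0,0,-120,0,0,0],[0,0,-150,0,0,0]])

```text
time: 6.33
tool_pos: [571.6, -313.0, 229.3]
tcp_rot: [-3.14, 0.002, 3.141]
contact_force: [0.9, -0.1, -0.8]
grip_width: 22.9
```

>>> step_arm(deltas=[[0,20,-20,0,0,0],[0,55,-40,0,0,0],[5,90,-40,0,0,0],[20,125,-40,0,0,0],[28,160,-40,0,0,0]])

```text
time: 6.75
tool_pos: [542.1, -151.3, 266.0]
tcp_rot: [3.141, -0.001, 3.14]
contact_force: [0.5, 0.3, -0.6]
grip_width: 23.2
```

>>> step_arm(deltas=[[10,38,0,0,0,0],[20,76,0,0,0,0],[30,114,0,0,0,0],[40,152,0,0,0,0],[50,190,0,0,0,0]])

```text
time: 7.17
tool_pos: [492.6, 38.8, 266.0]
tcp_rot: [3.141, -0.0, 3.14]
contact_force: [0.4, 0.9, -1.2]
grip_width: 23.1
```

>>> step_arm(deltas=[[10,38,0,0,0,0],[20,76,0,0,0,0],[30,114,0,0,0,0],[40,152,0,0,0,0],[50,185,0,0,0,0]])

```text
time: 7.58
tool_pos: [442.6, 224.3, 266.0]
tcp_rot: [3.141, -0.0, 3.141]
contact_force: [-0.4, 0.2, -1.4]
grip_width: 23.1
```

>>> step_arm(deltas=[[0,35,0,0,0,0],[0,35,0,0,0,0],[0,35,0,0,0,0],[0,35,0,0,0,0]])

```text
time: 7.92
tool_pos: [443.6, 256.9, 265.6]
tcp_rot: [-3.141, -0.001, 3.141]
contact_force: [0.1, -0.5, 0.1]
grip_width: 23.3
```

>>> step_arm(deltas=[[0,3,30,0,0,0],[0,3,60,0,0,0],[0,3,75,0,0,0],[0,3,75,0,0,0]])

```text
time: 8.25
tool_pos: [442.4, 257.9, 187.5]
tcp_rot: [-3.139, -0.007, 3.139]
contact_force: [-0.1, -1.5, 0.7]
grip_width: 23.4
```

```bash
python3 - <<'E'
from h import *
c=bot.capture("wrist");s=bot.capture("side")
print(bot.get_obs()["tool_pos"])
a=cv2.resize(c["color"][60:300,130:370],(400,400));b=cv2.resize(s["color"][90:190,190:290],(400,400))
cv2.imwrite("pics/p25.png",np.hstack([a,b])[:,:,::-1])
E
```

```text
[444.34075525 259.15906269 191.09872818]
```

View pics/p25.png

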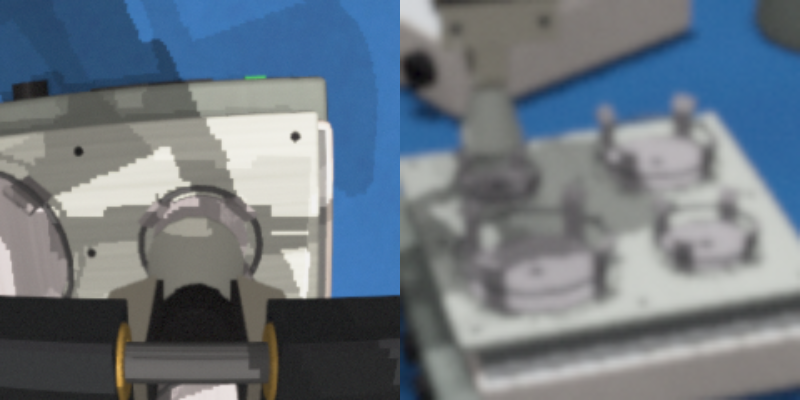

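The wrist crop shows the flask (centre column about 195) over the clamp ring (centre about 200), roughly 2 mm short in +y. I'll shift 2 mm and lower it.

>>> step_arm(deltas=[[0,2,8,0,0,0],[0,2,15,0,0,0],[0,2,22,0,0,0],[0,2,28,0,0,0],[0,2,31,0,0,0]])

```text
time: 8.77
tool_pos: [443.5, 262.1, 158.8]
tcp_rot: [-3.141, -0.001, 3.141]
contact_force: [-0.2, -0.4, -0.3]
grip_width: 23.1
```

>>> step_arm(deltas=[[0,0,1,0,0,0],[0,0,2,0,0,0],[0,0,3,0,0,0],[0,0,3,0,0,0],[0,0,3,0,0,0]])

```text
time: 9.18
tool_pos: [444.0, 262.3, 156.9]
tcp_rot: [3.141, 0.0, 3.141]
contact_force: [-0.4, 0.5, -0.1]
grip_width: 23.1
```

>>> step_arm(deltas=[[0,0,0.5,0,0,0],[0,0,1,0,0,0],[0,0,1.5,0,0,0],[0,0,1.5,0,0,0]])

```text
time: 9.52
tool_pos: [444.0, 262.3, 155.4]
tcp_rot: [3.141, 0.0, 3.141]
contact_force: [-0.2, 0.3, 0.4]
grip_width: 23.0
```

>>> step_arm(deltas=[[0,0,0.7,0,0,0],[0,0,1.3,0,0,0],[0,0,2,0,0,0],[0,0,2,0,0,0]])

```text
time: 9.85
tool_pos: [444.5, 262.3, 155.3]
tcp_rot: [3.141, 0.003, 3.141]
contact_force: [-3.2, -3.1, 15.0]
grip_width: 23.0
```

Contact at TCP z 155.3, so the base is on the plate. Release.

>>> step_arm(deltas=[[0,0,-1,0,0,0],[0,0,-1,0,0,0],[0,0,-1,0,0,0],[0,0,-1,0,0,0],[0,0,-1,0,0,0]], fingers=60)

```text
time: 10.27
tool_pos: [443.8, 262.2, 153.9]
tcp_rot: [-3.141, -0.001, 3.141]
contact_force: [0.1, 0.2, 0.3]
grip_width: 51.9
```

>>> step_arm(deltas=[[0,0,0,0,0,0],[0,0,-10,0,0,0],[0,0,-40,0,0,0],[0,0,-80,0,0,0],[0,0,-110,0,0,0]])

```text
time: 10.68
tool_pos: [444.0, 262.3, 267.3]
tcp_rot: [3.141, 0.001, 3.141]
contact_force: [1.1, 0.7, 1.3]
grip_width: 60.1
```

```bash
python3 - <<'E'
from h import *
c=bot.capture("wrist");s=bot.capture("side")
print(bot.get_obs()["tool_pos"])
a=cv2.resize(c["color"][60:300,130:370],(400,400));b=cv2.resize(s["color"][90:190,190:290],(400,400))
cv2.imwrite("pics/q25.png",np.hstack([a,b])[:,:,::-1])
E
```

```text
[446.05515611 263.20870848 270.30353157]
```

View pics/q25.png

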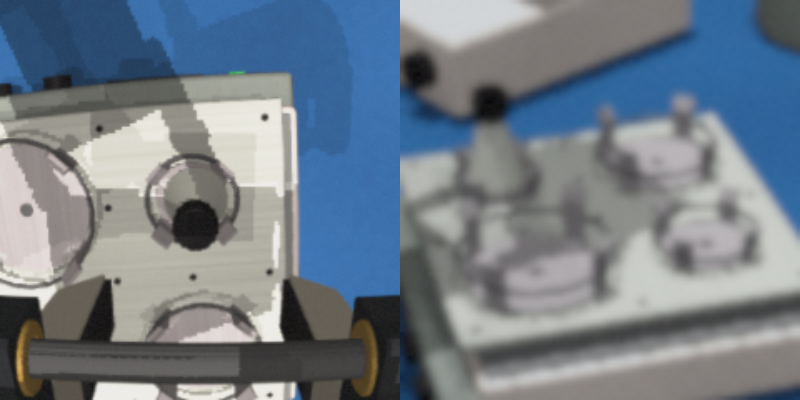

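Flask_25 stands upright in its clamp: centred in the ring in the wrist crop, seated in the side view. Next is flask_50.

>>> step_arm(deltas=[[-8,-36,0,0,0,0],[-16,-72,0,0,0,0],[-25,-108,0,0,0,0],[-34,-144,0,0,0,0],[-43,-180,0,0,0,0]])

```text
time: 11.2
tool_pos: [486.5, 80.6, 264.1]
tcp_rot: [3.141, -0.0, 3.141]
contact_force: [0.2, 0.2, 1.2]
grip_width: 60.0
```

>>> step_arm(deltas=[[-8,-36,0,0,0,0],[-16,-72,0,0,0,0],[-25,-108,0,0,0,0],[-34,-144,0,0,0,0],[-43,-180,0,0,0,0]])

```text
time: 11.62
tool_pos: [529.4, -99.6, 264.1]
tcp_rot: [3.141, -0.0, 3.141]
contact_force: [0.9, -0.1, 0.8]
grip_width: 60.0
```

>>> step_arm(deltas=[[-8,-38,0,0,0,0],[-16,-76,0,0,0,0],[-24,-112,0,0,0,0],[-24,-112,0,0,0,0],[-24,-112,0,0,0,0]])

```text
time: 12.03
tool_pos: [553.1, -211.5, 263.2]
tcp_rot: [3.141, -0.001, 3.138]
contact_force: [0.5, 1.4, -0.1]
grip_width: 59.8
```

>>> step_arm(deltas=[[0,0,0,0,0,0],[0,0,0,0,0,0]])

```text
time: 12.2
tool_pos: [553.3, -208.6, 264.2]
tcp_rot: [3.141, -0.0, -3.141]
contact_force: [-0.3, -0.1, 0.7]
grip_width: 60.1
```

>>> step_arm(deltas=[[-1,0,38,0,0,0],[-1,0,76,0,0,0],[-1,0,114,0,0,0],[-1,0,148,0,0,0],[-1,0,172,0,0,0]])

```text
time: 12.62
tool_pos: [553.3, -207.4, 89.5]
tcp_rot: [3.14, -0.003, -3.14]
contact_force: [0.2, -0.5, -0.6]
grip_width: 60.2
```

>>> step_arm(deltas=[[0,0,0,0,0,0],[0,0,0,0,0,0],[0,0,0,0,0,0],[0,0,0,0,0,0],[0,0,0,0,0,0]], fingers=18)

```text
time: 13.03
tool_pos: [555.6, -210.1, 94.4]
tcp_rot: [-3.14, 0.003, 3.141]
contact_force: [0.8, 0.2, 0.1]
grip_width: 31.1
```

>>> step_arm(deltas=[[0,0,0,0,0,0],[0,0,0,0,0,0],[0,0,0,0,0,0],[0,0,0,0,0,0]])

```text
time: 13.37
tool_pos: [555.5, -210.4, 94.0]
tcp_rot: [-3.14, 0.003, 3.141]
contact_force: [-0.4, -0.0, 7.7]
grip_width: 27.6
```

>>> step_arm(deltas=[[0,0,-10,0,0,0],[0,0,-45,0,0,0],[0,0,-85,0,0,0],[0,0,-125,0,0,0],[0,0,-165,0,0,0]])

```text
time: 13.78
tool_pos: [553.9, -209.6, 259.6]
tcp_rot: [3.141, -0.0, 3.141]
contact_force: [0.7, -0.2, -0.9]
grip_width: 27.2
```

>>> step_arm(deltas=[[-1,35,0,0,0,0],[-2,75,0,0,0,0],[-4,115,0,0,0,0],[-5,155,0,0,0,0],[-6,190,0,0,0,0]])

```text
time: 14.2
tool_pos: [560.0, -17.6, 258.0]
tcp_rot: [3.141, 0.0, 3.141]
contact_force: [0.7, -0.2, -0.5]
grip_width: 27.2
```

>>> step_arm(deltas=[[-1,38,0,0,0,0],[-2,76,0,0,0,0],[-4,114,0,0,0,0],[-5,150,0,0,0,0],[-6,176,0,0,0,0]])

```text
time: 14.62
tool_pos: [566.1, 159.2, 257.9]
tcp_rot: [3.141, -0.0, -3.141]
contact_force: [0.4, 0.2, -0.4]
grip_width: 27.5
```

>>> step_arm(deltas=[[0,0,0,0,0,0],[0,0,0,0,0,0],[0,0,0,0,0,0]])

```text
time: 14.87
tool_pos: [566.6, 155.7, 257.5]
tcp_rot: [-3.141, -0.0, 3.141]
contact_force: [-0.4, 0.2, -0.9]
grip_width: 27.4
```

>>> step_arm(deltas=[[-1,0,25,0,0,0],[-1,0,45,0,0,0],[-1,0,60,0,0,0],[-1,0,72,0,0,0],[-1,0,79,0,0,0]])

```text
time: 15.28
tool_pos: [567.3, 154.3, 176.8]
tcp_rot: [-3.141, -0.002, 3.139]
contact_force: [-1.1, -0.9, -2.0]
grip_width: 26.9
```

>>> step_arm(deltas=[[0,0,1,0,0,0],[0,0,2,0,0,0],[0,0,3,0,0,0],[0,0,3,0,0,0],[0,0,3,0,0,0]])

```text
time: 15.7
tool_pos: [568.1, 156.1, 176.0]
tcp_rot: [3.141, 0.001, 3.141]
contact_force: [0.6, -0.3, -0.4]
grip_width: 27.3
```

>>> step_arm(deltas=[[0,0,0.7,0,0,0],[0,0,1.4,0,0,0],[0,0,2,0,0,0],[0,0,2,0,0,0]])

```text
time: 16.03
tool_pos: [567.7, 156.2, 173.1]
tcp_rot: [3.142, -0.0, 3.141]
contact_force: [0.4, 0.1, -0.8]
grip_width: 26.9
```

>>> step_arm(deltas=[[0,0,0.7,0,0,0],[0,0,1.4,0,0,0],[0,0,2,0,0,0],[0,0,2,0,0,0]])

```text
time: 16.37
tool_pos: [568.3, 156.1, 173.0]
tcp_rot: [3.141, 0.002, 3.141]
contact_force: [-2.8, -1.3, 9.5]
grip_width: 27.3
```

Contact where expected (173 = 83 + 90). Release and rise, then go over flask_125.

>>> step_arm(deltas=[[0,0,-1,0,0,0],[0,0,-1,0,0,0],[0,0,-1,0,0,0],[0,0,-1,0,0,0],[0,0,-1,0,0,0]], fingers=62)

```text
time: 16.78
tool_pos: [567.7, 156.2, 171.9]
tcp_rot: [3.142, -0.0, 3.141]
contact_force: [-0.2, -0.5, -0.1]
grip_width: 56.0
```

>>> step_arm(deltas=[[0,0,0,0,0,0],[0,0,-10,0,0,0],[0,0,-40,0,0,0],[0,0,-80,0,0,0],[0,0,-100,0,0,0]])

```text
time: 17.2
tool_pos: [568.8, 156.3, 277.2]
tcp_rot: [3.141, 0.006, 3.141]
contact_force: [0.3, 0.0, 0.7]
grip_width: 62.0
```

>>> step_arm(deltas=[[3,-33,0,0,0,0],[6,-66,0,0,0,0],[9,-99,0,0,0,0],[12,-132,0,0,0,0],[12,-165,0,0,0,0]])

```text
time: 17.62
tool_pos: [555.1, -10.2, 273.3]
tcp_rot: [-3.142, 0.001, 3.141]
contact_force: [1.0, 0.4, 0.2]
grip_width: 61.9
```

>>> step_arm(deltas=[[3,-33,0,0,0,0],[6,-66,0,0,0,0],[9,-98,0,0,0,0],[9,-98,0,0,0,0],[9,-98,0,0,0,0]])

```text
time: 18.03
tool_pos: [546.4, -108.3, 272.8]
tcp_rot: [3.141, 0.001, 3.138]
contact_force: [0.3, -0.0, -0.1]
grip_width: 61.9
```

>>> step_arm(deltas=[[0,0,0,0,0,0],[0,0,0,0,0,0]])

```text
time: 18.2
tool_pos: [546.7, -105.7, 272.5]
tcp_rot: [3.141, 0.0, -3.141]
contact_force: [0.9, 0.7, -0.5]
grip_width: 61.9
```

>>> step_arm(deltas=[[0,0,36,0,0,0],[0,0,72,0,0,0],[0,0,108,0,0,0],[0,0,138,0,0,0],[0,0,155,0,0,0]])

```text
time: 18.62
tool_pos: [545.1, -104.7, 113.9]
tcp_rot: [3.14, -0.005, -3.14]
contact_force: [-0.1, 0.1, 0.0]
grip_width: 62.1
```

>>> step_arm(deltas=[[0,0,0,0,0,0],[0,0,0,0,0,0],[0,0,0,0,0,0],[0,0,0,0,0,0],[0,0,0,0,0,0]], fingers=24)

```text
time: 19.03
tool_pos: [547.5, -106.9, 118.9]
tcp_rot: [-3.141, 0.003, 3.141]
contact_force: [-0.3, -1.4, 0.6]
grip_width: 33.4
```

>>> step_arm(deltas=[[0,0,0,0,0,0],[0,0,0,0,0,0],[0,0,0,0,0,0],[0,0,0,0,0,0]])

```text
time: 19.37
tool_pos: [547.6, -107.2, 118.8]
tcp_rot: [-3.141, 0.003, 3.141]
contact_force: [0.7, 0.2, 6.3]
grip_width: 33.5
```

>>> step_arm(deltas=[[0,0,-10,0,0,0],[0,0,-45,0,0,0],[0,0,-85,0,0,0],[0,0,-120,0,0,0],[0,0,-155,0,0,0]])

```text
time: 19.78
tool_pos: [546.0, -106.7, 274.6]
tcp_rot: [3.142, 0.0, 3.141]
contact_force: [1.1, -0.7, -2.1]
grip_width: 33.4
```

>>> step_arm(deltas=[[-1,25,-25,0,0,0],[-2,55,-50,0,0,0],[-4,90,-55,0,0,0],[-5,130,-55,0,0,0],[-6,165,-55,0,0,0]])

```text
time: 20.2
tool_pos: [552.2, 60.0, 328.7]
tcp_rot: [3.141, 0.002, 3.14]
contact_force: [1.5, 0.3, -2.1]
grip_width: 33.1
```

```bash
python3 - <<'E'
from h import *
o=bot.get_obs();print(o["tool_pos"],o["grip_width"])
E
```

```text
[552.24487105  59.99378451 328.69031909] 33.08672486547673
```

>>> step_arm(deltas=[[-1,36,0,0,0,0],[-2,72,0,0,0,0],[-4,108,0,0,0,0],[-5,144,0,0,0,0],[-6,180,0,0,0,0]])

```text
time: 20.62
tool_pos: [558.2, 239.8, 327.7]
tcp_rot: [-3.142, -0.0, 3.141]
contact_force: [0.8, -0.7, -1.4]
grip_width: 33.4
```

>>> step_arm(deltas=[[0,20,0,0,0,0],[0,32,0,0,0,0],[0,32,0,0,0,0],[0,32,0,0,0,0],[0,32,0,0,0,0]])

```text
time: 21.03
tool_pos: [559.0, 268.6, 327.4]
tcp_rot: [-3.141, -0.0, 3.139]
contact_force: [-0.6, -1.8, -0.4]
grip_width: 33.1
```

>>> step_arm(deltas=[[-1,0,30,0,0,0],[-1,0,55,0,0,0],[-1,0,80,0,0,0],[-1,0,90,0,0,0],[-1,0,90,0,0,0]])

```text
time: 21.45
tool_pos: [559.1, 268.3, 234.8]
tcp_rot: [-3.14, -0.005, 3.139]
contact_force: [-0.4, 0.7, -0.9]
grip_width: 33.4
```

>>> step_arm(deltas=[[0,0,10,0,0,0],[0,0,20,0,0,0],[0,0,28,0,0,0],[0,0,34,0,0,0],[0,0,36,0,0,0]])

```text
time: 21.87
tool_pos: [559.5, 270.0, 200.2]
tcp_rot: [-3.141, -0.001, 3.141]
contact_force: [0.3, 0.0, -1.5]
grip_width: 33.4
```

>>> step_arm(deltas=[[0,0,0.7,0,0,0],[0,0,1.4,0,0,0],[0,0,2,0,0,0],[0,0,2,0,0,0]])

```text
time: 22.2
tool_pos: [560.0, 270.3, 199.6]
tcp_rot: [3.141, 0.001, 3.141]
contact_force: [-0.1, 0.2, -1.0]
grip_width: 33.4
```

>>> step_arm(deltas=[[0,0,0.7,0,0,0],[0,0,1.4,0,0,0],[0,0,2,0,0,0],[0,0,2,0,0,0]])

```text
time: 22.53
tool_pos: [560.1, 270.1, 197.8]
tcp_rot: [3.141, 0.001, 3.141]
contact_force: [-1.2, -0.1, 3.6]
grip_width: 33.2
```

>>> step_arm(deltas=[[0,0,0.5,0,0,0],[0,0,1,0,0,0],[0,0,1.5,0,0,0],[0,0,1.5,0,0,0]])

```text
time: 22.87
tool_pos: [560.3, 270.1, 197.8]
tcp_rot: [3.141, 0.003, 3.141]
contact_force: [-2.4, -2.4, 10.4]
grip_width: 33.3
```

Seated at 197.8 as predicted. Release, and go to flask_250.

>>> step_arm(deltas=[[0,0,-1,0,0,0],[0,0,-1,0,0,0],[0,0,-1,0,0,0],[0,0,-1,0,0,0],[0,0,-1,0,0,0]], fingers=66)

```text
time: 23.28
tool_pos: [559.8, 270.2, 196.3]
tcp_rot: [-3.142, -0.001, 3.141]
contact_force: [-0.3, 0.4, -0.2]
grip_width: 61.7
```

>>> step_arm(deltas=[[0,0,0,0,0,0],[0,0,-10,0,0,0],[0,0,-40,0,0,0],[0,0,-75,0,0,0],[0,0,-90,0,0,0]])

```text
time: 23.7
tool_pos: [560.9, 270.6, 292.1]
tcp_rot: [3.139, 0.006, 3.141]
contact_force: [0.3, 0.1, -0.0]
grip_width: 66.1
```

>>> step_arm(deltas=[[5,-35,0,0,0,0],[10,-70,0,0,0,0],[15,-105,0,0,0,0],[22,-140,0,0,0,0],[30,-180,0,0,0,0]])

```text
time: 24.12
tool_pos: [529.4, 89.3, 287.5]
tcp_rot: [3.141, 0.001, -3.141]
contact_force: [0.6, -0.7, -0.4]
grip_width: 65.8
```

>>> step_arm(deltas=[[5,-38,0,0,0,0],[10,-76,0,0,0,0],[15,-114,0,0,0,0],[22,-152,0,0,0,0],[30,-190,0,0,0,0]])

```text
time: 24.53
tool_pos: [499.2, -101.6, 287.7]
tcp_rot: [-3.141, 0.001, 3.141]
contact_force: [0.3, 0.5, 0.3]
grip_width: 66.3
```

>>> step_arm(deltas=[[5,-38,0,0,0,0],[10,-76,0,0,0,0],[15,-114,0,0,0,0],[25,-150,0,0,0,0],[34,-185,0,0,0,0]])

```text
time: 24.95
tool_pos: [464.8, -286.8, 287.6]
tcp_rot: [-3.141, 0.001, 3.141]
contact_force: [1.2, 0.5, 0.5]
grip_width: 65.5
```

>>> step_arm(deltas=[[0,-20,0,0,0,0],[0,-39,0,0,0,0],[0,-39,0,0,0,0],[0,-39,0,0,0,0],[0,-39,0,0,0,0]])

```text
time: 25.37
tool_pos: [465.5, -323.1, 287.0]
tcp_rot: [3.141, 0.0, 3.141]
contact_force: [0.2, 0.2, 0.4]
grip_width: 66.2
```

>>> step_arm(deltas=[[0,0,36,0,0,0],[0,0,72,0,0,0],[0,0,105,0,0,0],[0,0,130,0,0,0],[0,0,143,0,0,0]])

```text
time: 25.78
tool_pos: [464.6, -321.1, 140.7]
tcp_rot: [3.138, -0.004, -3.141]
contact_force: [0.2, 0.2, -0.1]
grip_width: 65.9
```

>>> step_arm(deltas=[[0,0,0,0,0,0],[0,0,0,0,0,0],[0,0,0,0,0,0],[0,0,0,0,0,0],[0,0,0,0,0,0]], fingers=30)

```text
time: 26.2
tool_pos: [466.1, -324.3, 145.3]
tcp_rot: [-3.139, 0.002, 3.141]
contact_force: [0.5, -1.5, 2.0]
grip_width: 39.3
```

>>> step_arm(deltas=[[0,0,0,0,0,0],[0,0,0,0,0,0],[0,0,0,0,0,0],[0,0,0,0,0,0]])

```text
time: 26.53
tool_pos: [466.1, -324.5, 145.3]
tcp_rot: [-3.139, 0.003, 3.141]
contact_force: [-0.0, -0.4, 6.7]
grip_width: 39.5
```

>>> step_arm(deltas=[[0,0,-10,0,0,0],[0,0,-45,0,0,0],[0,0,-85,0,0,0],[0,0,-125,0,0,0],[0,0,-155,0,0,0]])

```text
time: 26.95
tool_pos: [465.3, -323.6, 302.3]
tcp_rot: [-3.14, 0.002, 3.141]
contact_force: [1.7, -0.8, -1.6]
grip_width: 39.3
```

>>> step_arm(deltas=[[1,25,0,0,0,0],[2,55,0,0,0,0],[3,90,0,0,0,0],[4,125,0,0,0,0],[5,160,0,0,0,0]])

```text
time: 27.37
tool_pos: [459.6, -162.1, 298.7]
tcp_rot: [3.141, -0.001, 3.14]
contact_force: [0.7, 0.1, -2.7]
grip_width: 39.5
```

>>> step_arm(deltas=[[1,36,0,0,0,0],[2,72,0,0,0,0],[3,108,0,0,0,0],[4,144,0,0,0,0],[5,180,0,0,0,0]])

```text
time: 27.78
tool_pos: [454.7, 18.0, 299.0]
tcp_rot: [3.141, -0.001, 3.141]
contact_force: [1.1, 0.2, -2.8]
grip_width: 39.3
```

>>> step_arm(deltas=[[1,34,0,0,0,0],[2,68,0,0,0,0],[2,100,0,0,0,0],[2,125,0,0,0,0],[2,131,0,0,0,0]])

```text
time: 28.2
tool_pos: [452.7, 150.6, 298.8]
tcp_rot: [3.14, -0.001, -3.139]
contact_force: [-0.7, -0.1, -2.9]
grip_width: 39.6
```

>>> step_arm(deltas=[[0,0,0,0,0,0],[0,0,0,0,0,0],[0,0,0,0,0,0]])

```text
time: 28.45
tool_pos: [453.7, 146.2, 298.7]
tcp_rot: [-3.141, -0.001, 3.14]
contact_force: [-0.4, -0.4, -3.1]
grip_width: 39.3
```

Contact is expected at TCP z = 83 + 141.3 = 224.3.

>>> step_arm(deltas=[[0,0.5,20,0,0,0],[0,0.5,40,0,0,0],[0,0.5,55,0,0,0],[0,0.5,66,0,0,0],[0,0.5,70,0,0,0]])

```text
time: 28.87
tool_pos: [453.1, 146.2, 227.1]
tcp_rot: [-3.141, -0.003, 3.139]
contact_force: [-0.1, 0.2, -3.5]
grip_width: 39.2
```

>>> step_arm(deltas=[[0,0,0.7,0,0,0],[0,0,1.4,0,0,0],[0,0,2,0,0,0],[0,0,2,0,0,0]])

```text
time: 29.2
tool_pos: [454.2, 147.6, 227.4]
tcp_rot: [3.141, 0.001, 3.14]
contact_force: [0.9, -0.4, -2.0]
grip_width: 39.7
```

>>> step_arm(deltas=[[0,0,0.7,0,0,0],[0,0,1.4,0,0,0],[0,0,2,0,0,0],[0,0,2,0,0,0]])

```text
time: 29.53
tool_pos: [453.7, 147.8, 224.7]
tcp_rot: [3.142, -0.0, 3.141]
contact_force: [0.6, -0.2, -3.2]
grip_width: 39.3
```

>>> step_arm(deltas=[[0,0,0.5,0,0,0],[0,0,1,0,0,0],[0,0,1.5,0,0,0],[0,0,1.5,0,0,0]])

```text
time: 29.87
tool_pos: [454.1, 147.7, 224.2]
tcp_rot: [3.141, 0.002, 3.141]
contact_force: [-2.5, -1.2, 5.8]
grip_width: 39.2
```

>>> step_arm(deltas=[[0,0,-0.7,0,0,0],[0,0,-0.7,0,0,0],[0,0,-0.7,0,0,0],[0,0,-0.7,0,0,0],[0,0,-0.7,0,0,0]], fingers=66)

```text
time: 30.28
tool_pos: [453.8, 147.8, 223.9]
tcp_rot: [3.141, 0.0, 3.141]
contact_force: [0.5, 0.2, 0.5]
grip_width: 65.0
```

>>> step_arm(deltas=[[0,0,0,0,0,0],[0,0,-10,0,0,0],[0,0,-40,0,0,0],[0,0,-75,0,0,0],[0,0,-110,0,0,0]])

```text
time: 30.7
tool_pos: [453.3, 147.6, 334.8]
tcp_rot: [-3.141, -0.002, 3.141]
contact_force: [0.2, 0.2, -0.0]
grip_width: 65.9
```

>>> step_arm(deltas=[[0,30,-20,0,0,0],[0,50,-40,0,0,0],[0,60,-40,0,0,0],[0,60,-40,0,0,0],[0,60,-40,0,0,0]])

```text
time: 31.12
tool_pos: [453.4, 207.7, 372.7]
tcp_rot: [-3.141, -0.002, -3.141]
contact_force: [0.1, -0.6, -0.6]
grip_width: 66.1
```

```bash
python3 - <<'E'
from h import *
c=bot.capture("wrist");s=bot.capture("side");t=bot.capture("top")
print(bot.get_obs()["tool_pos"])
a=cv2.resize(c["color"][20:300,90:370],(400,400));b=cv2.resize(s["color"][80:300,180:400],(400,400))
cv2.imwrite("pics/fin.png",np.hstack([a,b])[:,:,::-1])
for q in("beaker","reagent_bottle"): print(q,[(np.round(d["rect"],1).tolist(),round(d["p"],2)) for x in(t,s) for d in bot.boxes_of(q,x)[:2]])
P=[(25,444.4,260.7),(50,567.5,154.5),(125,559,269.3),(250,452.4,146.5)]
for k,x,y in P:
    D,H,d,h=FL[k];z=83+H-h/2; p=proj(s,np.array([[x,y,z]]))[0]; m=cap(s,p,int(6+d/4)); print(k,p.round(1),m and (m[0].round(1),m[1],ray(s,m[0],z)[:2].round(1)))
E
```

```text
[453.57006372 206.8261999  372.69397218]
beaker [([143.4, 186.1, 36.4, 29.0], 0.67), ([336.6, 224.6, 24.5, 23.4], 0.63), ([257.8, 267.9, 27.6, 46.9], 0.62), ([266.8, 135.8, 20.4, 35.1], 0.54)]
reagent_bottle [([297.2, 232.5, 25.2, 20.2], 0.73), ([192.9, 179.4, 26.1, 24.0], 0.48), ([235.6, 233.3, 25.8, 53.6], 0.68), ([208.8, 134.2, 6.9, 10.7], 0.23)]
25 [211.6 115.7] (array([217.6, 112.3]), np.int32(181), array([463.3, 276.9]))
50 [265.3 123.6] (array([265.3, 123.6]), np.int32(69), array([567.4, 154.5]))
125 [252.3  95.8] (array([252.7,  96. ]), np.int32(89), array([559.8, 267.8]))
250 [220.2 111.3] (array([219.2, 112.1]), np.int32(222), array([449.5, 143.3]))
```

View pics/fin.png

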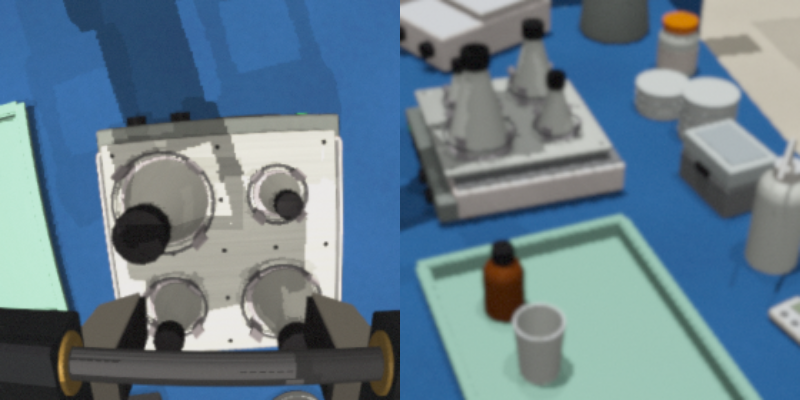

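All four flasks stand upright inside their clamp rings, the beaker and bottle are unmoved, and the arm is clear, so I'm handing in.

```bash
python3 -c "
from plant import bot
print(bot.close_job())"
```

```text
the job is handed in; nothing more can be done
None
```

I moved all four flasks from the tray into the clamps of their own sizes, in the order 25, 50, 125, 250, and handed the job in at about 31 s of the 120 s allowed. The hand-in reports no verdict, so success rests on my own last checks.

- **Seating:** each flask touched down at the tool height expected for its base on the plate, to within about 0.5 mm, and was then released. Touchdown force stayed at 15 N or less.
- **Final pictures:** the wrist and side views show all four flasks upright inside their clamp rings, with the gripper clear above them.
- **Centring (side view):** the caps measured within about 0.1 mm (flask_50), 2 mm (flask_125) and 4 mm (flask_250) of the clamp centres.
- **Failed check:** flask_25's cap was hidden behind flask_250 in that view, so its measurement (about 25 mm off) picked up the wrong cap. The pictures taken just after I placed it, and at the end, show it centred in its ring.
- **Beaker and bottle:** both are standing, and their detected positions moved by only about 2 pixels from the start, which is within the detector's noise.
- **Disagreement:** my first clamp positions, fitted from the detection boxes, were up to 7 mm off the wrist-camera ones. I dropped them and used the wrist positions, which matched the 115 mm clamp spacing to 0.3 mm.

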